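Pack the short foot of a laptop stand

ROBOT

A 6-joint arm with a two-finger parallel gripper is mounted at the origin on the work surface. World frame = base frame: x ahead of the robot, y to its left, z up, the work surface at z = 0. Lengths are in m, angles in rad, forces in N, time in s.
With the tool pointing down it reaches from about 0.25 to 0.8 m from the base axis. Payload 3.9 kg.
Tool frame: the origin (TCP) lies at the very end of the fingers, on their centre line; the grasp point (between the pads) lies 19 mm behind it (env.tcp_to_grasp is the distance from the TCP to the grasp point, in m); z points along the fingers, y is the line along which they close (so a half turn about z gives the same grasp; the last joint's range is limited). The gripper opens to 85 mm and grips with 20 to 120 N. Pads are 22 mm wide; open, the fingers measure 114 mm over their backs; the gripper's body (76 mm by 85 mm) begins 54 mm behind the grasp point. The pads swing forward as they close: fully open they stand 13 mm farther back than shut.
Start: joints at [-1.167, 0.26, -0.138, 1.173, 0, 1.571], TCP at [0.206, -0.483, 0.231] pointing down, gripper open.
Joint ranges: [-2.78, 2.78], [-0.83, 1.72], [-1.28, 1.37], [-1.9, 2.12], [-1.57, 1.48], [-3.14, 3.14]. Speed limits (rad/s): [2.57, 2.57, 3.14, 3.14, 3.14, 3.14].

INTERFACE

Orientations are given as a rotation vector (axis times angle).
In Python, from plant import env, eyes gives the robot as it stands.
- The arm moves only by the shell command python3 -m creep 'ROWS' [FORCE]. ROWS is JSON, a list of rows, each a list of 3 entries, a list of its own where there are three numbers: the finger opening in mm, from 0 to 85.4, then the shift along the tool's x, y, z in mm, then the turn about the tool's z in rad. In form: [[fingers, [x, y, z], twist], ...]. A call has 1 to 5 rows; each row is the pose to reach, as a shift and turn from the pose commanded when the call began, along the tool's axes at that moment; what a row does not reach only later rows make up. A row lasts 1/8 s, in which the tool goes at most 62.5 mm and 10.7 degrees, less where a joint would pass 70% of its speed; a pose out of reach is approached as far as the arm can. A call with a gripper value outside its range is refused whole. The fingers move at their own pace and stop on an object; FORCE is the grip in N (left out, the last holds). Time passes only in rows, so rows that repeat a pose let the fingers close. It gives the time, the measured TCP pose, the force, the opening and the grip force at its end, in the units of the state.
- env.state(): the state, without advancing time (a new reading comes with each control period).
- eyes.get_image(name): name is "scene" or "top"; returns the picture (384x512x3 uint8, red, green, blue); there is no depth.
- eyes.get_calibration(name): a dict with "mtx" (3x3 intrinsics, pixels), "k1" (the pictures are not rectified: a ray, as slopes to the right and down, at radius r is drawn at 1 + k1 r^2 times it, then the intrinsics apply), "position" and "attitude" of the camera in the world. Camera axes: x right, y down, z forward; pixel columns grow to the right and rows downward; lengths in m; the calibration is good to about 2 mm. A picture is of the moment at which its call begins. get_calibration takes no time and is no camera call.
- env.close_job(): hands the job in; it is judged then, once.
The state is a dict: "time": time; "joint_positions": joint angles; "qd": joint speeds; "tau": joint torques, N m; "ee_pos": TCP position; "eef_rot": TCP orientation; "ft_force": force on the tool from outside, world axes, zero at the start; "torque": the same for the moment, N m; "finger_gap": opening from 0.0 (shut) to 1.0 (fully open); "finger_force": force on a finger pad.
Only numpy, scipy, OpenCV 4.12 (cv2) and the standard library are available. Lean on these libraries where they do the work, as an engineer would, in place of code of your own. Each camera call takes 0.05 s, during which the arm holds its last target. There are 200 camera calls.

TASK

One front foot of the laptop stand, the pale one under the free end of the near rail, is seized too short and hangs clear of the desk by an unknown amount. Without forcing anything, try the three packers under it (green 8 mm, yellow 11 mm, red 14 mm; bevelled nose first, slid along the desk in line with the rail) until you find one that slides in snugly, so that the foot bears on it. Leave that one in, straight and centred under the rail with its black moulded line level with the end of the rail, and leave the other two lying flat on the desk well clear of the stand; disturb nothing else.

Things in the scene. Friction and masses are not known exactly. Their poses are not given: they have to be found in the camera images.
- stand: Grey and black laptop stand (desk riser on a scissor frame), fixed to the spot. Origin: the point on the desk (z = 0) straight under the axis of the short foot, at the free front end of the near rail. +y runs along that rail from this end to the back of the stand, +x to the far rail (500 mm off), z up. For a fitted packer its seat point belongs at this origin, its y along this y.
- rail_end (a point): Middle of the top edge of the near rail's front end face (black cap), 55 mm over the desk and 24 mm in front of the short foot's axis (y = -24 mm of the stand). The rail is 50 mm wide, its underside 30 mm over the desk. Its end sags by its own weight on some play: a packer under the foot can raise it, by 3.7 mm at most. The rail does not move sideways.
- foot_axis (a point): Point on the short foot's axis at the rail's underside, 30 mm over the desk. The foot: pale disc, 28 mm diameter, 7 mm high, square lower edge, on a seized thread. Its underside hangs 5 to 13.5 mm over the desk, different each time and not measured. Raised by a packer, it bears on it with about 4 N (just lifted) to 8 N (lifted 3.7 mm).
- deck_edge (a point): Point of the deck's front top edge, right over the near rail, 167 mm over the desk (deck 660 x 400 mm, 18 mm thick, a closed laptop on it). The deck begins 110 mm behind the short foot's axis; nothing is over the rail before it. For every gap at least one packer fits snugly, sometimes two neighbours do.
- packer8_mid (a point): Green packer: plastic plate 130 x 44 x 8 mm, 50 g, lying flat; this point is its centre, 4 mm up. y is its long axis, z up. The nose is the +y end; its top is bevelled down 3.5 mm over the last 12 mm. Black moulded line across the top 62 mm behind the nose (y = +3 mm), level with the rail's end when fully in. Best held by its sides (44 mm) near the tail, at y = -40 mm.
- packer8_seat (a point): Point on the green packer's underside, 38 mm behind the nose (y = +27 mm from its centre), where the foot's axis should come. Slid under the foot, a packer thinner than the gap meets hardly any force (under 1 N); one 0 to 3.5 mm thicker goes in snugly with a push of about 4 to 18 N, its bevel lifting the foot; a still thicker one stops dead, blunt nose on foot.
- packer11_mid (a point): Yellow packer: the same plate, 11 mm thick, 70 g; this point is its centre, half-way up (5.5 mm over the desk when flat). Same axes, bevel and line.
- packer11_seat (a point): Same seat point (y = +27 mm, underside) of the yellow packer; the push it takes is as told for the green one. A packer held slightly raised or tilted in the hand can seem to fit: judge it lying flat on the desk. Let go and taken again under the foot, a snug one still drags with 3 N or more when tugged, a loose one with under 1 N.
- packer14_mid (a point): Red packer: the same plate, 14 mm thick, 88 g; this point is its centre, half-way up (7 mm over the desk when flat). Same axes, bevel and line.
- packer14_seat (a point): Same seat point (y = +27 mm, underside) of the red packer.
- mug: Blue mug, radius 41 mm, 95 mm high, upright; origin under its centre. Bystander.
- bottle: Blue glass bottle, radius 34 mm, 180 mm high, upright; origin under its centre. Bystander.
- mouse: White computer mouse, 60 x 108 x 30 mm; origin under its centre. Bystander.
- spanner: Steel spanner, 170 mm long, lying along its x; origin under its middle. Bystander.
- tape: Roll of clear tape lying flat, outer diameter 90 mm, 22 mm high; origin under its centre. Bystander.
Not all that is in view belongs to the job. There is more than one size of the part that bears packer14_mid; the job needs the largest.

How it is judged:
By the outcome, as a careful person would: the job done as asked, in the order asked, and still so for the second after the job is handed in, with the robot touching nothing.
It also fails if it takes over 72 s, if anything falls off the work surface, if the arm or the gripper's body presses on something with over 40 N, if the wrist force passes 120 N, or if a joint passes its speed limit or range.

## Working session

There is one attempt and no reset: what is moved stays moved. The work goes in short steps, Python scripts to look and compute and a shell command to move; the robot and the scene stay as the last step left them, time stands still between calls to the robot, and variables do not carry over. Pictures are saved under pics/ and viewed, at most 10 in all, crops included, and the job is handed in when it is done.

```bash
mkdir -p pics; ls; python3 - <<'E'
from plant import env, eyes
import cv2
for n in("scene","top"):
    im=eyes.get_image(n); c=eyes.get_calibration(n); print(n,c)
    cv2.imwrite(f"pics/{n}0.png",cv2.resize(im[:,:,::-1],(800,600),interpolation=cv2.INTER_CUBIC))
print(env.state())
E
```

```text
pics
scene {'mtx': array([[348.57708124,   0.        , 252.22311296],
       [  0.        , 348.57708124, 188.51785073],
       [  0.        ,   0.        ,   1.        ]]), 'k1': 0.02040954354518864, 'position': array([ 0.79269801, -0.51695107,  0.83441285]), 'attitude': array([-2.42632898, -0.75008193,  0.24205103])}
top {'mtx': array([[394.62062224,   0.        , 253.58531516],
       [  0.        , 394.62062224, 195.62706066],
       [  0.        ,   0.        ,   1.        ]]), 'k1': -0.0405679832555674, 'position': array([ 0.44724794, -0.11856557,  1.16193841]), 'attitude': array([-2.16937449,  2.20100982, -0.07336687])}
{'time': 0.1, 'joint_positions': array([-1.16702319e+00,  2.60635018e-01, -1.39253985e-01,  1.17273498e+00,
        3.44768291e-05,  1.57076034e+00]), 'qd': array([ 0.00111749, -0.00253994,  0.00438798, -0.00022758, -0.00153625,
        0.00018633]), 'tau': array([-2.41371199e-04, -4.06509054e+01,  2.54527366e+01,  1.01244415e-02,
       -8.76829199e-05,  1.27815531e-05]), 'ee_pos': array([ 0.2060285 , -0.48219421,  0.23053415]), 'eef_rot': array([-3.07601469e+00, -6.29640562e-01,  5.22257093e-04]), 'ft_force': array([ 0.27702992, -0.09466824, -0.40371684]), 'torque': array([ 0.01839563, -0.06862578,  0.03256355]), 'finger_force': 0.0, 'finger_gap': 0.99902076525164}
```

View pics/scene0.png

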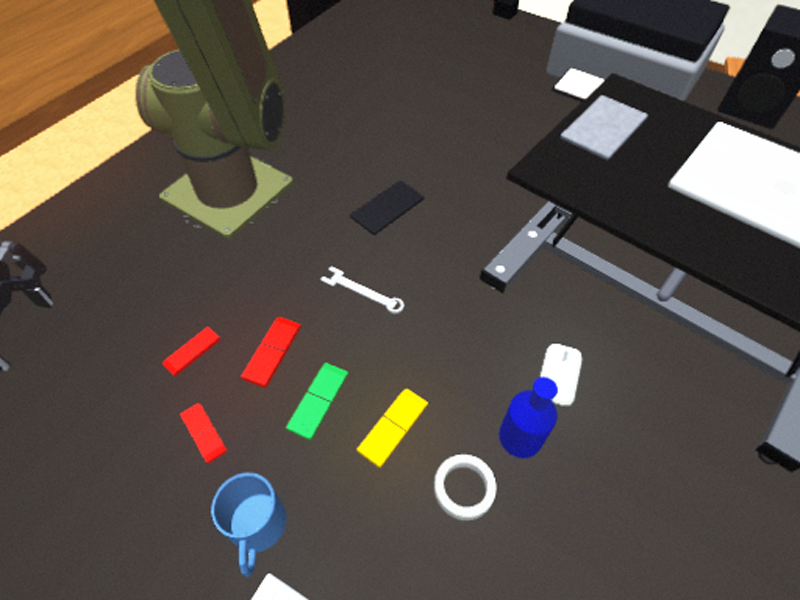

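View pics/top0.png

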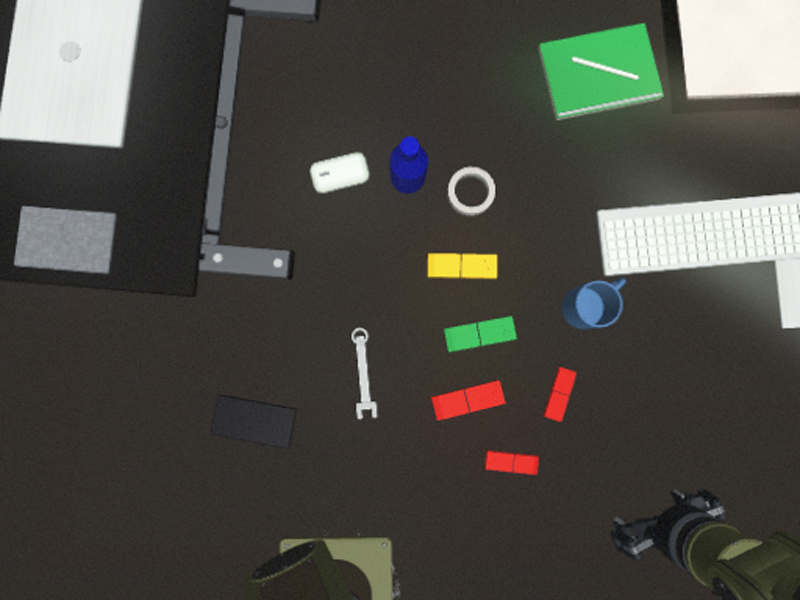

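The scene shows the three large packers, with noses towards the stand. In the top view (800 px) the yellow is at (462,265), green at (481,334), large red at (468,400) and the rail's end at (292,263). The spanner lies at (363,373), mouse at (340,172), mug at (594,304).

```bash
cat > h.py <<'E'
import numpy as np, cv2
from plant import env, eyes
from scipy.spatial.transform import Rotation as R
def ray(n,uv):
    c=eyes.get_calibration(n); K=c["mtx"]; d=np.array([c["k1"],0,0,0,0.])
    p=cv2.undistortPoints(np.array(uv,float).reshape(-1,1,2),K,d)[:,0]
    return c["position"],np.c_[p,np.ones(len(p))]@R.from_rotvec(c["attitude"]).as_matrix().T
def at(n,uv,z):
    o,d=ray(n,uv); return o+d*((z-o[2])/d[:,2])[:,None]
def proj(n,P):
    c=eyes.get_calibration(n); r=R.from_rotvec(c["attitude"]).as_matrix()
    p=(np.array(P,float).reshape(-1,3)-c["position"])@r
    return cv2.projectPoints(p,np.zeros(3),np.zeros(3),c["mtx"],np.array([c["k1"],0,0,0,0.]))[0][:,0]
RNG={"g":(45,80,8),"y":(22,38,11),"r":(0,8,14)}
def packers(im,n="top",box=None):
    hsv=cv2.cvtColor(im,cv2.COLOR_RGB2HSV); out={}
    for k,(a,b,t) in RNG.items():
        m=cv2.inRange(hsv,(a,130,80),(b,255,255))
        if k=="r": m|=cv2.inRange(hsv,(173,130,80),(180,255,255))
        m=cv2.morphologyEx(m,cv2.MORPH_CLOSE,np.ones((5,5)))
        cs=[c for c in cv2.findContours(m,0,2)[0] if 300<cv2.contourArea(c)<2200]
        for c in cs:
            w=at(n,c[:,0],t/1000)[:,:2]*1000
            (x,y),(p,q),_=cv2.minAreaRect(w.astype(np.float32))
            B=cv2.boxPoints(cv2.minAreaRect(w.astype(np.float32))); e=B[1]-B[0]; f=B[2]-B[1]
            L=e if e@e>f@f else f; L=L*(1 if L[1]>0 else -1)
            print(k,"centre",(round(x,1),round(y,1)),"size",round(p,1),round(q,1),"yaw",round(np.degrees(np.arctan2(L[1],L[0])),2))
def state():
    s=env.state(); r=R.from_rotvec(s["eef_rot"]).as_matrix()
    return s,r
def plan(xy,z,yaw):
    "shift of TCP in tool axes to world mm xy,z with tool x-axis along yaw deg (mod 180)"
    s,r=state(); d=(np.array([*xy,z])-s["ee_pos"]*1000)@r
    a=np.degrees(np.arctan2(r[1,0],r[0,0])); t=(yaw-a+90)%180-90
    print("tool shift",d.round(1),"twist rad (tool z down)",round(-np.radians(t),3),"cur yaw",round(a,2),"tilt",r[:,2].round(4),"z",s["ee_pos"][2]*1000,"t",s["time"])
E
python3 - <<'E'
from h import *
im=eyes.get_image("top"); packers(im)
cv2.imwrite("pics/c1.png",cv2.resize(im[145:275,115:340,::-1],None,fx=3.5,fy=3.5,interpolation=cv2.INTER_CUBIC))
s=eyes.get_image("scene"); packers(s,"scene")
cv2.imwrite("pics/c2.png",cv2.resize(s[115:195,295:395,::-1],None,fx=7,fy=7,interpolation=cv2.INTER_CUBIC))
plan((300,-300),200,90)
E
```

```text
g centre (473.0, -272.5) size 44.0 131.0 yaw 99.87
y centre (600.7, -241.2) size 132.6 47.4 yaw 89.19
r centre (235.1, -324.0) size 98.9 36.6 yaw 82.94
r centre (350.6, -246.8) size 46.1 132.0 yaw 103.4
r centre (359.3, -417.0) size 36.3 97.9 yaw 160.77
g centre (473.3, -275.3) size 46.5 130.8 yaw 99.86
y centre (601.5, -244.0) size 133.0 49.2 yaw 88.29
r centre (362.0, -421.0) size 36.1 103.2 yaw 160.78
r centre (239.1, -328.0) size 97.8 42.8 yaw 82.7
r centre (352.5, -250.5) size 52.5 135.1 yaw 103.35
tool shift [ 158.  -130.8   30.9] twist rad (tool z down) -1.167 cur yaw 23.14 tilt [-5.0e-04  1.1e-03 -1.0e+00] z 230.78689649717595 t 0.2
```

View pics/c1.png

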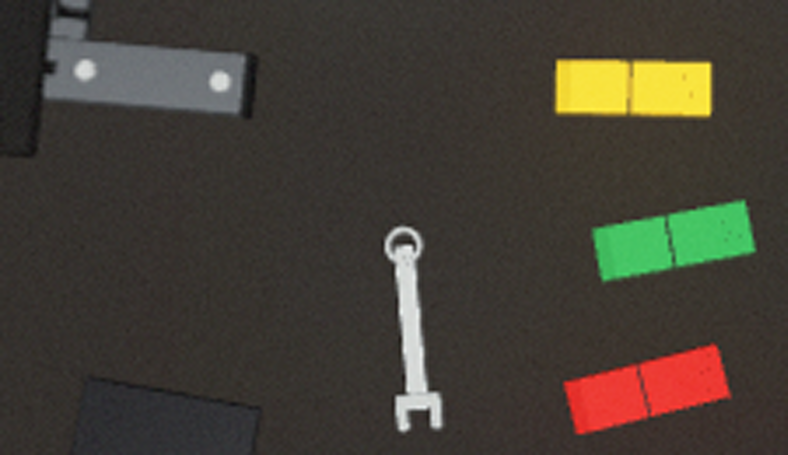

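View pics/c2.png

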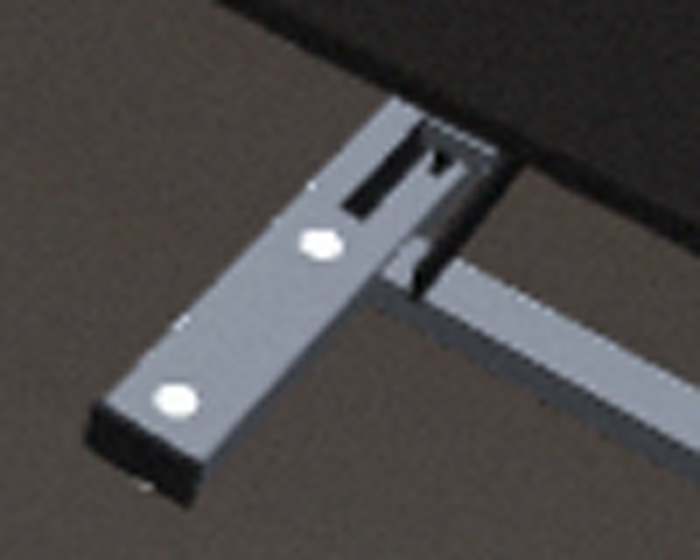

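c1 shows the rail's edges at (75,40)-(248,54) and (45,99)-(243,114), with its black cap at x≈244-256 and the foot screw at (219,81). c2 shows the front top edge from (103,403) to (203,463) and the screw at (177,400).

```bash
python3 - <<'E'
from h import *
t=lambda p:(np.array(p,float)+.5)/3.5-.5+[115,145]
s=lambda p:(np.array(p,float)+.5)/7-.5+[295,115]
z=.055
print("top: screw,edgeA,edgeB,greyend A B, blackend A B\n",(at("top",t([(219,81),(84,70),(75,40),(248,54),(45,99),(243,114),(247,53),(241,115),(257,56),(250,118)]),z)*1000).round(1)[:,:2])
print("scene: screw, screw2, L R, sideL2, sideR\n",(at("scene",s([(177,400),(321,243),(103,403),(203,463),(395,97),(500,152)]),z)*1000).round(1)[:,:2])
# fingers in scene: TCP check
print("bystanders", (at("top",np.array([(360,330),(366,415),(320,175),(409,190),(472,191)])*.64,0)*1000).round(0)[:,:2])
E
```

```text
top: screw,edgeA,edgeB,greyend A B, blackend A B
 [[606.1  98.2]
 [616.9 208.2]
 [641.6 215.8]
 [627.8  74.7]
 [593.7 239.9]
 [578.9  78.8]
 [628.6  75.5]
 [578.1  80.4]
 [626.   67.4]
 [575.6  73.1]]
scene: screw, screw2, L R, sideL2, sideR
 [[603.4  97.7]
 [613.8 207.7]
 [579.4  79.5]
 [627.   75.2]
 [602.4 305. ]
 [654.7 299.8]]
bystanders [[ 483.  -48.]
 [ 324.  -57.]
 [ 782.   26.]
 [ 750. -144.]
 [ 746. -265.]]
```

```bash
python3 -c "
from h import *
plan((600.3,-282.5),80,89)"
```

```text
tool shift [441.  -28.8 150.8] twist rad (tool z down) -1.15 cur yaw 23.14 tilt [-5.0e-04  1.1e-03 -1.0e+00] z 230.78689649717595 t 0.2
```

```bash
python3 -m creep '[[60,[441,-28.8,40],-1.15],[60,[441,-28.8,40],-1.15],[60,[441,-28.8,40],-1.15],[60,[441,-28.8,40],-1.15],[60,[441,-28.8,40],-1.15]]' 30;python3 -c "
from h import *
plan((600.3,-282.5),30,89)"
```

```text
time: 0.82
ee_pos: [0.4855, -0.341, 0.2028]
eef_rot: [2.455, 1.96, -0.0]
ft_force: [0.1, -1.0, -0.4]
finger_gap: 0.701
finger_force: 0.0
tool shift [ 82.5  99.  172.8] twist rad (tool z down) -0.206 cur yaw 77.2 tilt [-2.e-04 -3.e-04 -1.e+00] z 202.81737566749615 t 0.825
```

```bash
python3 -m creep '[[52,[60,72,100],-0.2],[52,[78,95,120],-0.206],[52,[78,95,120],-0.206],[52,[78,95,120],-0.206]]';python3 -c "
from h import *
plan((600.3,-282.5),25,89)"
```

```text
time: 1.32
ee_pos: [0.5939, -0.2852, 0.0791]
eef_rot: [-2.24, -2.195, 0.003]
ft_force: [-0.1, 0.5, 0.7]
finger_gap: 0.61
finger_force: 0.0
tool shift [ 2.6  6.6 54.1] twist rad (tool z down) -0.003 cur yaw 88.84 tilt [-0.0054  0.0029 -1.    ] z 79.09174353653472 t 1.325
```

```bash
python3 -m creep '[[55,[2.5,6.6,54],0],[55,[2.5,6.6,54],0],[55,[2.5,6.6,54],0],[55,[2.5,6.6,54],0]]';python3 - <<'E'
from h import *
plan((600.3,-282.5),25,89)
print(proj("scene",[.6,-.26,.02]),proj("top",[.6,-.26,.02]))
a=eyes.get_image("scene"); b=eyes.get_image("top")
f=lambda im,p:cv2.resize(im[max(0,p[1]-45):p[1]+45,p[0]-45:p[0]+45,::-1],(395,395),interpolation=cv2.INTER_CUBIC)
cv2.imwrite("pics/g1.png",np.hstack([f(a,proj("scene",[.6,-.26,.02])[0].astype(int)),f(b,proj("top",[.6,-.26,.02])[0].astype(int))]))
E
```

```text
time: 1.82
ee_pos: [0.602, -0.2866, 0.0319]
eef_rot: [2.245, 2.192, 0.002]
ft_force: [-0.1, 0.3, 0.2]
finger_gap: 0.645
finger_force: 0.0
tool shift [ 4.1 -1.8  6.8] twist rad (tool z down) -0.007 cur yaw 88.61 tilt [ 0.0036 -0.0019 -1.    ] z 31.85148567180146 t 1.825
[[247.00952354 275.45508289]] [[302.32589262 169.71122948]]
```

View pics/g1.png

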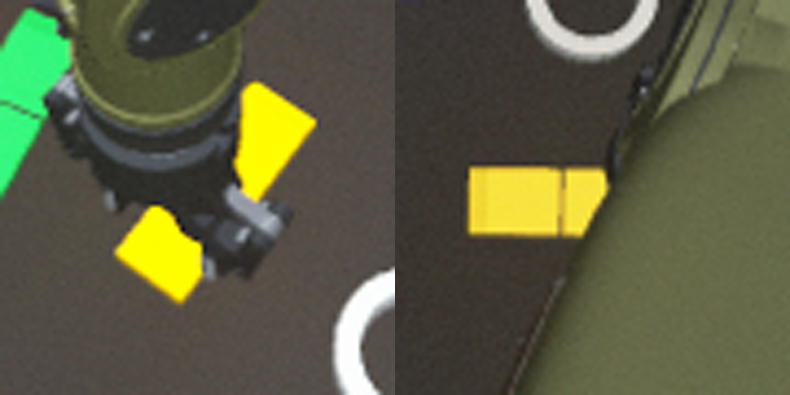

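g1 shows the fingers straddling the yellow packer near its tail, at (160,230) in the left half. I'll go down until contact is felt.

```bash
python3 -m creep '[[52,[4,-1.5,12],-0.005],[52,[4,-1.5,17],-0.005],[52,[4,-1.5,19],-0.005],[52,[4,-1.5,19],-0.005]]';python3 -m creep '[[52,[0,0,2],0],[52,[0,0,2],0]]';python3 -m creep '[[52,[0,0,2],0],[52,[0,0,2],0]]'; python3 -c "
from h import *
plan((600.3,-282.5),5,89)"
```

```text
time: 2.42
ee_pos: [0.5992, -0.2813, 0.0097]
eef_rot: [-2.241, -2.2, 0.0]
ft_force: [0.1, -0.4, 0.2]
finger_gap: 0.608
finger_force: 0.0
time: 2.68
ee_pos: [0.5994, -0.2814, 0.0081]
eef_rot: [-2.242, -2.201, 0.0]
ft_force: [0.3, 0.4, 1.1]
finger_gap: 0.61
finger_force: 0.0
time: 2.92
ee_pos: [0.5993, -0.2813, 0.006]
eef_rot: [-2.242, -2.201, 0.0]
ft_force: [-0.2, -0.7, 0.4]
finger_gap: 0.608
finger_force: 0.0
tool shift [-1.1  1.   1. ] twist rad (tool z down) -0.001 cur yaw 88.94 tilt [-2.e-04  1.e-04 -1.e+00] z 5.9990123016190156 t 2.925
```

```bash
for i in 1 2 3 4 5; do python3 -m creep '[[52,[0,0,1.5],0],[52,[0,0,1.5],0]]' | grep -E "ee_pos|ft_f"; done
```

```text
ee_pos: [0.5993, -0.2813, 0.0045]
ft_force: [0.5, 0.4, 0.8]
ee_pos: [0.5993, -0.2813, 0.003]
ft_force: [0.3, -0.2, 0.6]
ee_pos: [0.5993, -0.2813, 0.0015]
ft_force: [-0.1, 0.4, 0.4]
ee_pos: [0.5993, -0.2813, -0.0]
ft_force: [0.5, 0.6, 0.3]
ee_pos: [0.5993, -0.2813, -0.0015]
ft_force: [-0.2, 0.3, -0.1]
```

```bash
python3 -m creep '[[40,[0,0,0],0],[40,[0,0,0],0],[40,[0,0,0],0]]' 40; python3 -m creep '[[40,[0,0,0],0],[40,[0,0,0],0]]'; python3 - <<'E'
from h import *
a=eyes.get_image("top");packers(a)
s,r=state(); o=np.array([605,98,0.])
yaw=84.55; 
u=np.array([np.cos(np.radians(yaw)),np.sin(np.radians(yaw))])
for d in(-160,-95,-67): plan(o[:2]+u*d,s["ee_pos"][2]*1000,yaw)
E
```

```text
time: 4.55
ee_pos: [0.5997, -0.2815, -0.001]
eef_rot: [2.241, 2.2, 0.0]
ft_force: [1.2, 0.8, 2.3]
finger_gap: 0.503
finger_force: 41.0
time: 4.8
ee_pos: [0.5998, -0.2815, -0.001]
eef_rot: [2.241, 2.2, 0.0]
ft_force: [0.6, 0.2, 3.9]
finger_gap: 0.504
finger_force: 41.1
y centre (601.1, -216.1) size 82.4 47.4 yaw 88.97
r centre (359.2, -417.0) size 36.7 97.9 yaw 161.04
tool shift [ 2.2e+02 -1.4e+01 -1.0e-01] twist rad (tool z down) 0.077 cur yaw 88.94 tilt [ 7.e-04 -4.e-04 -1.e+00] z -1.0188437067141924 t 4.85
tool shift [ 2.848e+02 -9.000e+00 -1.000e-01] twist rad (tool z down) 0.077 cur yaw 88.94 tilt [ 7.e-04 -4.e-04 -1.e+00] z -1.0188437067141924 t 4.85
tool shift [ 3.128e+02 -6.900e+00 -1.000e-01] twist rad (tool z down) 0.077 cur yaw 88.94 tilt [ 7.e-04 -4.e-04 -1.e+00] z -1.0188437067141924 t 4.85
```

```bash
python3 -m creep '[[40,[55,-3.5,-0.5],0.02],[40,[110,-7,-0.5],0.04],[40,[165,-10,-0.5],0.06],[40,[220,-14,-0.5],0.077],[40,[220,-14,-0.5],0.077]]'; python3 -m creep '[[40,[0,0,0],0],[40,[0,0,0],0]]'; python3 - <<'E'
from h import *
a=eyes.get_image("top");packers(a)
plan((0,0),0,84.55)
b=eyes.get_image("scene")
q=b[115:225,255:365,::-1]; p=a[140:210,165:255,::-1]
cv2.imwrite("pics/g2.png",np.hstack([cv2.resize(p,(450,350),interpolation=2),cv2.resize(q,(350,350),interpolation=2)]))
E
```

```text
time: 5.48
ee_pos: [0.5886, -0.0572, -0.001]
eef_rot: [-2.317, -2.118, -0.0]
ft_force: [0.2, 2.0, 1.6]
finger_gap: 0.499
finger_force: 40.8
time: 5.72
ee_pos: [0.5894, -0.0621, -0.001]
eef_rot: [-2.326, -2.111, 0.0]
ft_force: [-0.3, 1.4, 1.7]
finger_gap: 0.503
finger_force: 40.9
g centre (473.0, -271.9) size 44.6 131.1 yaw 99.81
r centre (235.1, -324.0) size 98.9 36.7 yaw 83.06
r centre (350.7, -246.8) size 46.3 132.0 yaw 103.48
r centre (359.3, -416.9) size 36.5 97.9 yaw 160.77
tool shift [   4.8 -592.7   -0.9] twist rad (tool z down) -0.002 cur yaw 84.43 tilt [-3.e-04  1.e-04 -1.e+00] z -1.0461170157744921 t 5.775
```

View pics/g2.png

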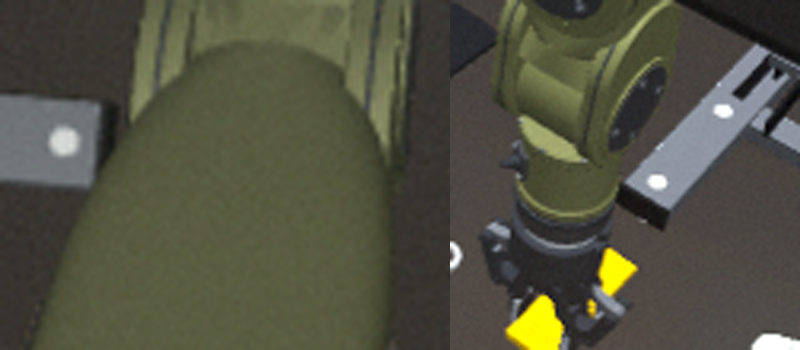

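g2 shows the yellow nose at crop (636,265), pointing at the rail end at (645,205), from the scene camera; the top camera's view is blocked by the arm. I'll compare it with the expected outline.

```bash
cat >> h.py <<'E'
def nose(im,col="y",off=39,yaw=84.55):
    "rough: where yellow etc. mask right-nose corner is, vs prediction"
    a,b,t=RNG[col]; hsv=cv2.cvtColor(im,cv2.COLOR_RGB2HSV); m=cv2.inRange(hsv,(a,130,80),(b,255,255))
    s,r=state(); u=r[:2,0]*np.sign(r[1,0]); x=np.array([u[1],-u[0]]); P=s["ee_pos"][:2]*1000
    for nm,c in {"R":P+(off+65)*u+22*x,"L":P+(off+65)*u-22*x}.items():
        q=proj("scene",np.r_[c,t-3.5]/1000)[0]; q0=proj("scene",np.r_[c,0]/1000)[0]
        print(nm,"pred",c.round(1),"px top",q.round(1),"px bottom",q0.round(1))
    x0,y0=(q-35).astype(int)
    return np.argwhere(m)[:, ::-1]
E
python3 - <<'E'
from h import *
b=eyes.get_image("scene"); p=nose(b); p=p[p[:,1]>180]
p=p[(abs(p[:,0]-305)<25)&(p[:,1]<225)]
print("max x",p[p[:,0]==p[:,0].max()],"min y",p[p[:,1]==p[:,1].min()])
k=np.r_[p[p[:,0]==p[:,0].max()],p[p[:,1]==p[:,1].min()]]
print((at("scene",k,.0075)*1000).round(1)[:,:2])
E
```

```text
R pred [621.4  39. ] px top [313.1 198.2] px bottom [312.8 199.7]
L pred [577.7  43.3] px top [300.5 190.1] px bottom [300.2 191.6]
max x [[313 198]
 [313 199]
 [313 200]] min y [[303 193]
 [304 193]
 [305 193]]
[[620.8  39.4]
 [622.4  36.3]
 [624.1  33.3]
 [588.6  38.4]
 [591.   40.1]
 [593.4  41.7]]
```

```bash
python3 -m creep '[[40,[15,0,0],0],[40,[30,0,0],0],[40,[33,0,0],0],[40,[33,0,0],0]]' | grep -E "ee_pos|ft_f|time"; for i in 1 2 3 4 5; do python3 -m creep '[[40,[3,0,0],0],[40,[6,0,0],0]]' | grep -E "ee_pos|ft_f"; done
```

```text
time: 6.38
ee_pos: [0.5925, -0.0275, -0.001]
ft_force: [-0.2, 0.1, -0.8]
ee_pos: [0.5931, -0.0224, -0.0009]
ft_force: [0.1, -0.7, -0.0]
ee_pos: [0.5937, -0.0162, -0.0009]
ft_force: [0.3, -0.3, -0.6]
ee_pos: [0.5943, -0.0102, -0.0009]
ft_force: [0.3, 0.4, -0.6]
ee_pos: [0.5949, -0.0042, -0.0009]
ft_force: [-0.2, 0.4, -0.3]
ee_pos: [0.5955, 0.0018, -0.0009]
ft_force: [0.1, 0.3, -0.9]
```

Yellow met no force with its full thickness well under the foot, so the gap is over 11 mm and red is the one to try. First I'll draw yellow back out.

```bash
python3 -m creep '[[40,[-40,0,0],0],[40,[-90,0,0],0],[40,[-140,0,0],0],[40,[-190,0,0],0],[40,[-240,0,0],0]]' | grep -E "ee_pos|ft_f|time"; python3 -m creep '[[40,[-20,0,0],0],[40,[-20,0,0],0],[60,[-20,0,0],0],[60,[-20,0,0],0],[60,[-20,0,0],0]]';python3 -m creep '[[60,[0,0,0],0],[60,[0,0,-40],0],[60,[0,0,-80],0],[60,[0,0,-80],0]]'; python3 -c "
from h import *
plan((359,-285.4),80,103.4)"
```

```text
time: 8.25
ee_pos: [0.5725, -0.2388, -0.0008]
ft_force: [0.4, 0.2, -0.7]
time: 8.88
ee_pos: [0.5709, -0.256, -0.0008]
eef_rot: [-2.323, -2.115, -0.0]
ft_force: [0.0, -0.5, 0.4]
finger_gap: 0.705
finger_force: 0.0
time: 9.38
ee_pos: [0.5737, -0.2584, 0.083]
eef_rot: [2.319, 2.108, 0.005]
ft_force: [-0.3, -0.7, -0.7]
finger_gap: 0.701
finger_force: 0.0
tool shift [ -47.3 -211.1    1.6] twist rad (tool z down) -0.329 cur yaw 84.55 tilt [ 0.0071 -0.0032 -1.    ] z 83.04839739257427 t 9.375
```

```bash
python3 -m creep '[[52,[-47,-211,0],-0.329],[52,[-47,-211,0],-0.329],[52,[-47,-211,0],-0.329],[52,[-47,-211,0],-0.329],[52,[-47,-211,0],-0.329]]';python3 -m creep '[[52,[0,0,0],0]]' >/dev/null; python3 -c "
from h import *
packers(eyes.get_image('scene'),'scene')
plan((359,-285.4),1.0,103.4)"
```

```text
time: 10.0
ee_pos: [0.3533, -0.2829, 0.0784]
eef_rot: [-1.949, -2.46, -0.0]
ft_force: [0.5, 0.1, 0.5]
finger_gap: 0.607
finger_force: 0.0
g centre (473.2, -275.4) size 46.3 130.8 yaw 99.91
y centre (575.3, -220.3) size 133.5 49.4 yaw 82.25
r centre (362.0, -421.0) size 36.1 103.2 yaw 160.79
r centre (239.2, -328.0) size 97.8 42.8 yaw 82.86
r centre (352.6, -250.5) size 52.2 135.2 yaw 103.35
tool shift [-1.4  1.  78.1] twist rad (tool z down) 0.0 cur yaw 103.42 tilt [ 1.3e-03 -5.0e-04 -1.0e+00] z 79.13245992542765 t 10.175
```

```bash
python3 -m creep '[[52,[-1.4,1,40],0],[52,[-1.4,1,70],0],[52,[-1.4,1,78],0],[52,[-1.4,1,78],0],[52,[-1.4,1,78],0]]';python3 -m creep '[[40,[0,0,0],0],[40,[0,0,0],0],[40,[0,0,0],0],[40,[0,0,0],0]]' 40; python3 -m creep '[[40,[0,0,0],0],[40,[0,0,0],0]]'; python3 -c "
from h import *
plan((589.2,-62.1),20,84.55)"
```

```text
time: 10.8
ee_pos: [0.3587, -0.2857, 0.0021]
eef_rot: [1.946, 2.464, 0.0]
ft_force: [-0.4, -0.0, -0.4]
finger_gap: 0.613
finger_force: 0.0
time: 11.3
ee_pos: [0.3588, -0.2859, 0.0024]
eef_rot: [1.946, 2.462, 0.001]
ft_force: [0.1, 0.8, 6.6]
finger_gap: 0.501
finger_force: 41.2
time: 11.55
ee_pos: [0.3588, -0.2858, 0.0024]
eef_rot: [1.945, 2.463, 0.001]
ft_force: [1.3, 0.4, 5.9]
finger_gap: 0.501
finger_force: 41.2
tool shift [164.3 275.9 -17.2] twist rad (tool z down) 0.329 cur yaw 103.38 tilt [ 0.003  -0.0015 -1.    ] z 2.437209794075981 t 11.55
```

```bash
python3 -m creep '[[40,[0,0,-20],0],[40,[15,30,-45],0.05],[40,[45,76,-45],0.12],[40,[75,124,-45],0.2],[40,[105,176,-45],0.26]]' | grep -E "ee_pos|finger|time";python3 -m creep '[[40,[30,50,0],0.07],[40,[57,95,0],0.07],[40,[59,98,0],0.07],[40,[59,98,0],0.07]]'; python3 -c "
from h import *
plan((589.2,-62.1),8,84.55)"
```

```text
time: 12.18
ee_pos: [0.5052, -0.1412, 0.0466]
finger_gap: 0.501
finger_force: 41.0
time: 12.68
ee_pos: [0.6031, -0.0856, 0.0457]
eef_rot: [-2.325, -2.112, 0.002]
ft_force: [-0.9, -0.2, -1.5]
finger_gap: 0.502
finger_force: 41.2
tool shift [ 22.1 -16.   37.7] twist rad (tool z down) -0.001 cur yaw 84.5 tilt [-1.7e-03 -2.0e-04 -1.0e+00] z 45.73108144885678 t 12.675
```

```bash
python3 -m creep '[[40,[22,-16,15],0],[40,[22,-16,30],0],[40,[22,-16,36],0],[40,[22,-16,36],0],[40,[22,-16,36],0]]'; python3 - <<'E'
from h import *
plan((589.2,-62.1),2.4,84.55)
b=eyes.get_image("scene"); nose(b,"r")
cv2.imwrite("pics/g3.png",cv2.resize(b[135:225,265:365,::-1],None,fx=6,fy=6,interpolation=2))
E
```

```text
time: 13.3
ee_pos: [0.5908, -0.063, 0.0106]
eef_rot: [2.326, 2.11, 0.001]
ft_force: [0.7, -0.5, -0.6]
finger_gap: 0.497
finger_force: 41.2
tool shift [ 0.8 -1.7  8.2] twist rad (tool z down) -0.002 cur yaw 84.42 tilt [ 1.1e-03 -3.0e-04 -1.0e+00] z 10.571184353027087 t 13.3
R pred [622.8  38.5] px top [313.6 198. ] px bottom [313.1 200. ]
L pred [579.   42.7] px top [301.  189.9] px bottom [300.6 191.9]
```

View pics/g3.png

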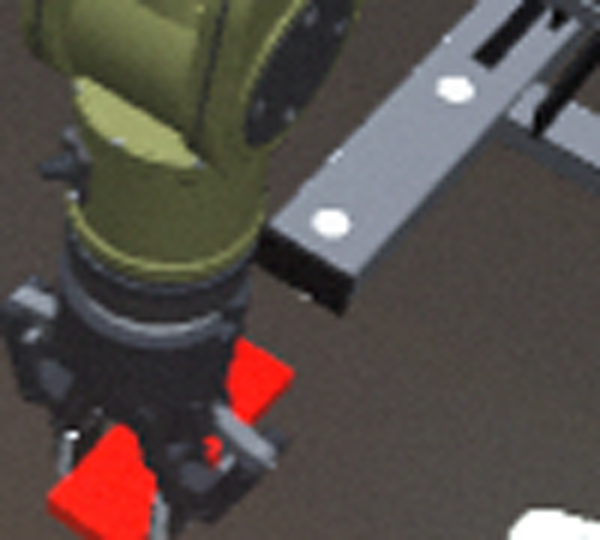

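g3 shows the red packer held level, its nose corner at (294,374), in line with the rail. Now I'll set it down.

```bash
python3 -m creep '[[40,[0.6,-1.4,5],0],[40,[0.6,-1.4,7],0],[40,[0.6,-1.4,7],0]]'| grep -E "ee_pos|ft_f"; for i in 1 2 3; do python3 -m creep '[[40,[0,0,0.6],0],[40,[0,0,0.6],0]]'| grep -E "ee_pos|ft_f"; done; python3 -c "
from h import *
plan((589.2,-62.1),2.4,84.55);print(env.state()['torque'])"
```

```text
ee_pos: [0.5885, -0.0615, 0.0029]
ft_force: [0.4, 0.6, -1.9]
ee_pos: [0.5889, -0.0616, 0.0026]
ft_force: [-0.5, 0.4, -1.5]
ee_pos: [0.5889, -0.0616, 0.0025]
ft_force: [-1.0, -0.6, 4.4]
ee_pos: [0.5889, -0.0616, 0.0025]
ft_force: [-2.5, 0.7, 8.6]
tool shift [-0.5  0.3  0.1] twist rad (tool z down) -0.001 cur yaw 84.47 tilt [ 7.e-04 -0.e+00 -1.e+00] z 2.4631705479469144 t 14.475
[ 0.04886974  0.56790144 -0.01220185]
```

```bash
python3 -m creep '[[40,[10,0,-0.6],0],[40,[25,0,-0.6],0],[40,[34,0,-0.6],0],[40,[36,0,-0.6],0],[40,[36,0,-0.6],0]]' | grep -E "ee_pos|ft_f|time"; for i in 1 2 3 4 5; do python3 -m creep '[[40,[2,0,0],0],[40,[4,0,0],0]]' | grep -E "ee_pos|ft_f"; done
```

```text
time: 15.1
ee_pos: [0.5934, -0.0251, 0.0025]
ft_force: [-0.1, -2.8, 5.4]
ee_pos: [0.5936, -0.0218, 0.0025]
ft_force: [0.2, -4.6, 5.0]
ee_pos: [0.594, -0.0179, 0.0025]
ft_force: [-0.1, -3.2, 6.0]
ee_pos: [0.5944, -0.0139, 0.0025]
ft_force: [-0.7, -4.6, 5.5]
ee_pos: [0.5946, -0.0116, 0.0025]
ft_force: [-1.4, -11.4, 6.8]
ee_pos: [0.5947, -0.0092, 0.0025]
ft_force: [-0.9, -13.6, 6.3]
```

```bash
for i in 1 2 3 4; do python3 -m creep '[[40,[1.5,0,0],0],[40,[3,0,0],0]]' 60| grep -E "ee_pos|ft_f|gap"; done; python3 -m creep '[[40,[0,0,0],0],[40,[0,0,0],0],[40,[0,0,0],0]]'| grep -E "ee_pos|ft_f|gap"
```

```text
ee_pos: [0.595, -0.0059, 0.0026]
ft_force: [-0.9, -12.0, 7.1]
finger_gap: 0.494
ee_pos: [0.5953, -0.003, 0.0026]
ft_force: [-1.1, -11.4, 7.0]
finger_gap: 0.496
ee_pos: [0.5956, -0.0, 0.0026]
ft_force: [-1.1, -11.3, 7.4]
finger_gap: 0.494
ee_pos: [0.5959, 0.0029, 0.0026]
ft_force: [-0.6, -12.9, 6.3]
finger_gap: 0.494
ee_pos: [0.5959, 0.0031, 0.0026]
ft_force: [-0.6, -11.8, 6.9]
finger_gap: 0.495
```

```bash
for i in 1 2 3; do python3 -m creep '[[40,[2.5,0,0],0],[40,[5,0,0],0],[40,[7.5,0,0],0]]' | grep -E "ee_pos|ft_f|gap"; done; python3 -m creep '[[40,[0,0,0],0],[40,[0,0,0],0]]'| grep -E "ee_pos|ft_f|gap"; python3 - <<'E'
from h import *
plan((598.2,32.1),2.4,84.55)
b=eyes.get_image("scene")
cv2.imwrite("pics/g4.png",cv2.resize(b[110:200,275:375,::-1],None,fx=6,fy=6,interpolation=2))
E
```

```text
ee_pos: [0.5966, 0.0103, 0.0026]
ft_force: [-0.9, -11.6, 8.1]
finger_gap: 0.501
ee_pos: [0.5973, 0.0177, 0.0026]
ft_force: [-0.2, -11.9, 7.2]
finger_gap: 0.497
ee_pos: [0.5979, 0.0252, 0.0026]
ft_force: [-1.3, -12.1, 8.3]
finger_gap: 0.493
ee_pos: [0.598, 0.0255, 0.0026]
ft_force: [-0.3, -11.7, 8.3]
finger_gap: 0.496
tool shift [ 6.6 -0.4  0.2] twist rad (tool z down) -0.003 cur yaw 84.38 tilt [ 0.0012 -0.0075 -1.    ] z 2.6051426221332314 t 19.1
```

View pics/g4.png

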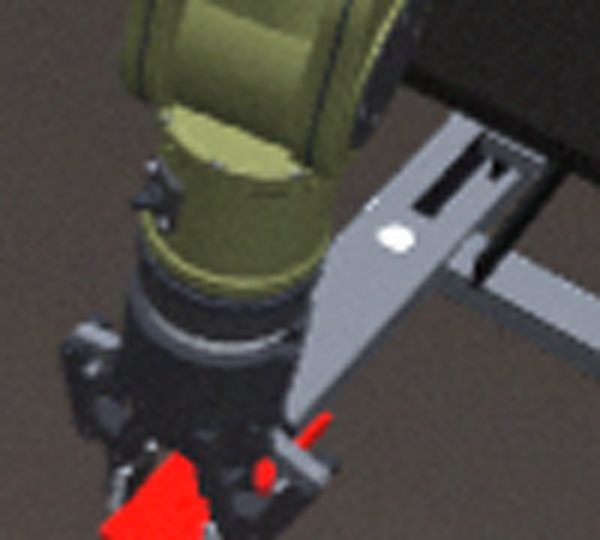

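g4 shows red partly under the rail; the line is hidden by the gripper. I'll push nearly all the way, let go, back off and look.

```bash
python3 -m creep '[[40,[2.5,0,0],0],[40,[5,0,0],0],[40,[5,0,0],0],[40,[5,0,0],0]]' | grep -E "ee_pos|ft_f|gap"; python3 -m creep '[[56,[0,0,0],0],[56,[0,0,0],0],[56,[0,0,0],0],[56,[-2,0,-30],0],[56,[-40,0,-60],0]]'| grep -E "ee_pos|ft_f|gap";  python3 -m creep '[[56,[-62,0,-30],0],[56,[-124,0,-60],0],[56,[-170,0,-60],0],[56,[-170,0,-60],0]]'| grep -E "ee_pos|time"; python3 - <<'E'
from h import *
a=eyes.get_image("top");b=eyes.get_image("scene")
packers(a);packers(b,"scene")
q=b[125:215,275:365,::-1]; p=a[140:210,150:240,::-1]
cv2.imwrite("pics/g5.png",np.hstack([cv2.resize(p,(450,350),interpolation=2),cv2.resize(q,(350,350),interpolation=2)]))
E
```

```text
ee_pos: [0.5984, 0.0304, 0.0026]
ft_force: [-1.8, -12.2, 7.7]
finger_gap: 0.498
ee_pos: [0.5941, -0.0044, 0.062]
ft_force: [1.4, -1.3, -0.5]
finger_gap: 0.654
time: 20.78
ee_pos: [0.578, -0.1792, 0.1227]
r centre (235.2, -324.2) size 99.1 36.4 yaw 83.06
r centre (359.1, -417.0) size 36.7 97.9 yaw 159.77
r centre (598.5, 40.4) size 74.4 47.8 yaw 83.41
g centre (473.1, -275.3) size 46.9 131.0 yaw 99.87
y centre (575.2, -220.3) size 133.6 49.1 yaw 82.25
r centre (362.0, -421.0) size 36.1 103.5 yaw 160.78
r centre (239.1, -328.0) size 97.8 42.8 yaw 82.7
r centre (602.2, 63.4) size 137.3 50.4 yaw 82.62
```

View pics/g5.png

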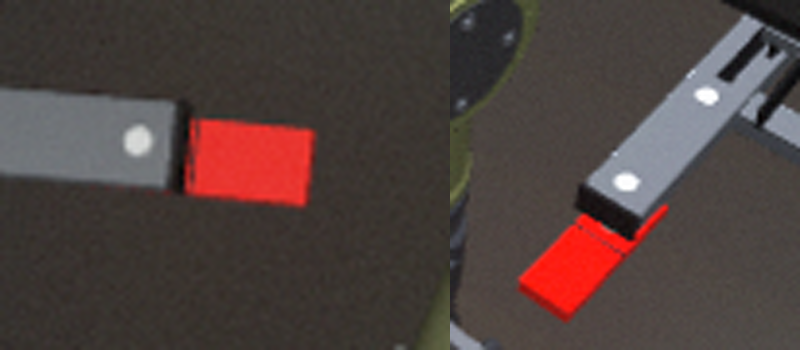

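g5 shows the red packer fitted, straight with the rail. Its black line shows just in front of the cap, at about (196,160) in the top crop and (603,238) in the scene crop. I'll measure how far it still has to go.

```bash
python3 - <<'E'
from h import *
o=np.array([604.5,97.8]);th=np.radians(84.55);u=np.array([np.cos(th),np.sin(th)]);x=np.array([u[1],-u[0]])
ss=np.arange(-110,0,1.)
for n in("top","scene"):
    im=np.mean([eyes.get_image(n).astype(np.float32) for _ in range(3)],0)
    def prof(pts,z):
        q=proj(n,np.c_[pts,np.full(len(pts),z)]/1000).astype(np.float32)
        return cv2.remap(im,q[None,:,0],q[None,:,1],cv2.INTER_LINEAR)[0]
    R_=np.mean([prof(o+ss[:,None]*u+k*x,14.)[:,0] for k in(-12,-6,0,6,12)],0)
    print(n,"R along s -102..-84",R_[8:26].round(0)); print("s -36..-8",R_[74:102].round(0))
    for s in (-80,-45):
        ks=np.arange(-32,33,1.); r=prof(o+s*u+ks[:,None]*x,14.)[:,0]; m=(r-40)/160>.5*0+.5
        lo=ks[r>110]; print("lateral edges at s",s,lo.min(),lo.max())
    # rail lateral at z=55+lift ~2
    ks=np.arange(-34,35,1.); 
    g=np.mean([prof(o+s*u+ks[:,None]*x,57.).mean(1) for s in(10,30,50)],0); lo=ks[g>75]; print("rail edges",lo.min(),lo.max())
E
```

```text
top R along s -102..-84 [ 59.  59.  59.  59.  60.  65.  75.  91. 116. 149. 184. 212. 226. 232.
 233. 233. 233. 233.]
s -36..-8 [232. 233. 233. 233. 232. 232. 231. 229. 223. 210. 185. 158. 145. 145.
 144. 124.  86.  53.  35.  31.  32.  36.  40.  47.  55.  67.  82.  97.]
lateral edges at s -80 -24.0 23.0
lateral edges at s -45 -23.0 23.0
rail edges -24.0 25.0
scene R along s -102..-84 [124. 137. 145. 150. 155. 166. 185. 207. 229. 244. 250. 253. 254. 254.
 254. 254. 254. 253.]
s -36..-8 [254. 254. 254. 254. 254. 254. 251. 241. 228. 217. 212. 222. 235. 245.
 251. 254. 254. 254. 253. 252. 239. 203. 155. 106.  57.  36.  29.  26.]
lateral edges at s -80 -26.0 24.0
lateral edges at s -45 -25.0 24.0
rail edges -26.0 26.0
```

```bash
python3 - <<'E'
from h import *
o=np.array([604.5,97.8]);th=np.radians(84.55);u=np.array([np.cos(th),np.sin(th)]);x=np.array([u[1],-u[0]])
ks=np.arange(-36,36.1,.25)
for n in("top","scene"):
    im=eyes.get_image(n).astype(np.float32)
    def prof(s,z,old=None):
        q=proj(n,np.c_[o+s*u+ks[:,None]*x,np.full(len(ks),z)]/1000).astype(np.float32)
        return cv2.remap(im if old is None else old,q[None,:,0],q[None,:,1],cv2.INTER_LINEAR)[0]
    def edges(S,z,ch):
        E=[]
        for s in S:
            r=prof(s,z)[:,ch]; i=len(r)//2; mid=r[i-40:i+40].mean(); 
            h=lambda a:(mid+a)/2
            l=np.flatnonzero(r[:i]<h(r[:20].mean()))[-1]; g=i+np.flatnonzero(r[i:]<h(r[-20:].mean()))[0]
            E.append((ks[l],ks[g]))
        E=np.array(E); c=[np.degrees(np.arctan(np.polyfit(S,E[:,j],1)[0])).round(2) for j in(0,1)]
        print(n,"z",z,"mean edges",E.mean(0).round(2),"skew deg",c)
    edges(np.arange(-84,-32,3.),14.,0); edges(np.arange(5,75,4.),57.,2)
    old=cv2.resize(cv2.imread(f"pics/{n}0.png")[:,:,::-1],(512,384),interpolation=cv2.INTER_AREA).astype(np.float32)
    q=proj(n,np.r_[o,55]/1000)[0].astype(int); sl=np.s_[q[1]-16:q[1]+16,q[0]-16:q[0]+16]
    c=q+0; t=old[q[1]-7:q[1]+8,q[0]-7:q[0]+8].mean(2).astype(np.uint8)
    # screw centroid shift
    for I,nm in((old,"before"),(im,"now")):
        w=np.clip(I[q[1]-9:q[1]+10,q[0]-9:q[0]+10].mean(2)-160,0,None); yy,xx=np.mgrid[-9:10,-9:10]
        print(nm,"screw",((w*xx).sum()/w.sum()+q[0]).round(2),((w*yy).sum()/w.sum()+q[1]).round(2))
    print("3 mm lift would shift px",(proj(n,np.r_[o,58]/1000)-proj(n,np.r_[o,55]/1000)).round(2))
E
```

```text
top z 14.0 mean edges [-23.04  22.35] skew deg [np.float64(1.09), np.float64(1.33)]
top z 57.0 mean edges [-23.67  25.08] skew deg [np.float64(-0.24), np.float64(0.79)]
before screw 177.34 167.91
now screw 177.1 167.74
3 mm lift would shift px [[-0.21 -0.15]]
scene z 14.0 mean edges [-24.61  22.68] skew deg [np.float64(1.33), np.float64(0.44)]
scene z 57.0 mean edges [-23.76  24.61] skew deg [np.float64(0.11), np.float64(0.89)]
before screw 319.71 171.71
now screw 319.84 171.21
3 mm lift would shift px [[ 0.17 -0.66]]
```

```bash
python3 -m creep '[[56,[0,0,0],0],[56,[0,0,0],0]]'; python3 -c "
from plant import env
print(env.close_job())"
```

```text
time: 21.52
ee_pos: [0.5778, -0.1755, 0.1219]
eef_rot: [2.326, 2.112, -0.0]
ft_force: [-0.1, -0.5, 1.0]
finger_gap: 0.651
finger_force: 0.0
the job is handed in; nothing more can be done
None
```

The red 14 mm packer is in snugly under the short foot (about 12 N push, rail raised 2–3 mm), straight to within about 1°, centred to about 1 mm, its line within about 2 mm of the rail end; yellow was tried first and was loose, green was not tried, both lie flat well clear, and the job is handed in at 21.5 s.

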